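Hold the retaining bar against the sprung end stop

ROBOT

A 7-joint arm with a two-finger parallel gripper is mounted at the origin on a cart in front of the work surface, level with it; the furniture and walls round the work are solid. World frame = base frame: x ahead of the robot, y to its left, z up, the work surface at z = 0. Lengths are in m, angles in rad, forces in N, time in s.
With the tool pointing down it reaches from about 0.425 to 0.95 m from the base axis. Payload 16.7 kg.
Tool frame: the origin (TCP) lies between the finger pads; the fingertips stand 22 mm ahead of it and the grasp point (between the pads) lies 3 mm ahead of it; z points along the fingers, y is the direction in which the jaws open and shut (so a half turn about z gives the same grasp; the last joint's range is limited). The gripper opens to 94 mm and grips with 3 to 60 N. Pads are 16 mm wide; open, the fingers measure 119 mm over their backs; the gripper's body (75 mm by 177 mm) begins 78 mm behind the grasp point.
Start: joints at [1.181, 0.426, 0.074, 1.606, -0.034, 1.111, -0.067], TCP at [0.161, -0.655, 0.227] pointing down, gripper open.
Joint ranges: [-2.85, 2.85], [-0.5, 2.14], [-1.23, 1.37], [0.21, 2.46], [-1.02, 4.16], [0.16, 2.05], [-2.73, 2.73]. Speed limits (rad/s): [1.89, 1.89, 2.39, 2.39, 3.01, 3.01, 3.01].

INTERFACE

Orientations are given as a 3x3 rotation matrix whose columns are the frame's x, y, z axes.
In Python, from rig import read_state, capture, job gives the robot as it stands.
- The arm moves only by the tool carry_out, never from a script. Its argument "steps" is a list that holds one entry, the list of rows, each a list of 5 numbers: the shift along the world's x, y, z in mm, then the turn about the world's z in rad, then the finger opening in mm, from 0 to 94. In form: [[[dx, dy, dz, spin, gripper], ...]]. A call has 1 to 10 rows; each row is the pose to reach, as a shift and turn from the pose commanded when the call began; what a row does not reach only later rows make up. A row lasts 1/8 s, in which the tool goes at most 62.5 mm and 10.7 degrees, less where a joint would pass 70% of its speed; a pose out of reach is approached as far as the arm can. A call with a gripper value outside its range is refused whole. The fingers move at their own pace and stop on an object; "squeeze" is the grip in N (left out, the last holds). Time passes only in rows, so rows that repeat a pose let the fingers close. It gives the time, the measured TCP pose, the force and the opening at its end, in the units of the state.
- read_state(): the state, without advancing time (a new reading comes with each control period).
- capture(name): name is "scene" or "side" or "wrist"; returns a dict with "color" (384x512x3 uint8, blue, green, red), "camera_matrix" (3x3 intrinsics, pixels), "R" (3x3) and "t" (3): a world point X has camera coordinates R X + t. Camera axes: x right, y down, z forward; pixel columns grow to the right and rows downward; lengths in m; the calibration is good to about 2 mm. A picture is of the moment at which its call begins. There is no depth.
- job.finish_job(): hands the job in, once; it reports no verdict.
The state is a dict: "time_s": time; "joint_pos": joint angles; "joint_velocities": joint speeds; "tau": joint torques, N m; "tcp_pos": TCP position; "tool_rot": TCP orientation; "contact_force": force on the tool from outside, world axes, zero at the start; "wrist_torque": the same for the moment, N m; "grip_width": finger opening in m.
Only numpy, scipy, OpenCV 4.12 (cv2) and the standard library are available. Lean on these libraries where they do the work, as an engineer would, in place of code of your own. Each camera call takes 0.05 s, during which the arm holds its last target.

TASK

Lay the long bar across the two supports of the fixture, over the stud and between the cheeks, with its end still just short of the sprung black pad of the end stop; then slide it along its length against the pad and keep pressing with a steady 10 N or so (pad pushed in about 6 mm, a little under half of its travel; never all the way in), so that a colleague can drive the two screws. Finish while holding: the program ends with the gripper still pressing the bar, flat on both supports, after holding it steady for at least two seconds. Leave the short bar and everything else where they are.

Things in the scene. Friction and masses are not known exactly. Their poses are not given: they have to be found in the camera images.
- long_bar_center (a point): centre (half-way up and along) of the LONG aluminium bar, 224 long x 24 wide x 20 mm high, about 0.28 kg, loose on the table, slotted through near both ends. Its x axis runs along its length; either end may go to the stop. Grip it across the 24 mm width at mid-length
- long_bar: the same long bar; origin at the centre of its underside, x along its length, z up
- short_bar_center (a point): centre of the other loose bar, same section but only 130 mm long: too short to reach both supports, not for this job. The two bars lie side by side to the right of the fixture, in either order
- fixture: the fixture, fixed to the table; origin on the table's surface at the centre of the round stud; y runs along the bar's line towards the end stop, z up. Base plate 150 (x) x 275 (y) mm. Two grey supports, centred at y = -85 and +85 mm (30 mm in y, 70 mm in x); the stud between them is 128 mm in diameter, its top 55 mm above the table. End-stop housing at y = 124 to 150 mm, top at 92 mm
- seat_mid (a point): point midway between the supports' seats, level with them (68 mm above the table), axes as the fixture's. The bar lies flat on the seats, its centre then 78 mm above the table. On each seat two cheeks, 34 mm apart and 8 mm high, leave the bar 5 mm on each side. The threaded hole in each seat shows centred in the bar's slot when the bar's centre is right over this point
- stop_face (a point): centre of the black pad's pressing face, which looks along the fixture's -y and is 32 mm wide, 18 mm high, at 78 mm above the table; untouched it is at fixture y = +106 mm, so the bar just touches it when the bar's centre is at y = -6 mm
- stop_pad (a joint): how far the sprung pad of the end stop is pushed in, towards the fixture's +y: 0 free, 0.014 m fully in. It pushes back with 3 N at first touch plus 1.2 N per mm (about 10 N at 6 mm, 15 N at 10 mm), enough to push the bar back if it is let go
- power_driver: electric screwdriver, 38x260x40 mm, behind the fixture; origin at the centre of its underside
- caliper: caliper, 58x225x13 mm, to the right of the bars; origin at the centre of its underside
- silicone_oil: white dosing bottle, 38 mm diameter, 105 mm tall, left behind the fixture; origin at the centre of its underside

How it is judged:
By the outcome, as a careful person would: the job done as asked, in the order asked, and still so for the second after the job is handed in, while the arm keeps its last pose, push and grip.
It also fails if it takes over 54 s, if anything falls off the work surface, if the arm or the gripper's body presses on something with over 40 N, if the wrist force passes 120 N, or if a joint passes its speed limit or range.

## Working session

There is one attempt and no reset: what is moved stays moved. The work goes in short steps, Python scripts to look and compute and a tool call to move; the robot and the scene stay as the last step left them, time stands still between calls to the robot, and variables do not carry over. Pictures are saved under pics/ and viewed, and the job is handed in when it is done.

Besides the shell and the picture viewer there is one more tool, called after ">>>" by a JSON object that holds its "method" and its "body". carry_out: Moves the arm, as the interface text tells. Its arguments: {"type":"object","properties":{"steps":{"type":"array","items":{"type":"array","items":{"type":"array","items":{"type":"number"}}}},"squeeze":{"type":"number"}},"required":["steps"]}

```bash
mkdir -p pics; ls
python3 - <<'E'
from rig import read_state, capture
import cv2
s=read_state()
for k,v in s.items(): print(k,v)
for n in ("scene","side","wrist"):
    c=capture(n); cv2.imwrite(f"pics/{n}0.png",c["color"]); print(n,c["camera_matrix"],c["R"],c["t"])
E
```

```text
pics
time_s 0.0
joint_pos [ 1.18051619  0.42672525  0.07381343  1.60662414 -0.0341081   1.11080283
 -0.06712549]
joint_velocities [ 0.00078856 -0.00016309  0.00097584  0.00063787  0.00073956  0.00026734
 -0.00113125]
tau [-2.08707839e-03 -9.35813069e+01  3.66534099e+00 -4.54198229e+01
 -4.88370156e-02  2.03166646e-02  1.94644108e-04]
tcp_pos [ 0.16085542 -0.65511677  0.22677142]
tool_rot [[ 9.71158701e-01  2.38433705e-01 -3.80987321e-04]
 [ 2.38433998e-01 -9.71157907e-01  1.24448604e-03]
 [-7.32714326e-05 -1.29943378e-03 -9.99999153e-01]]
contact_force [-0.51336875  0.20178396  1.10673053]
wrist_torque [-0.03824057 -0.03227657 -0.00075502]
grip_width 0.09361188225618076
scene [[449.02193882   0.         261.96791247]
 [  0.         449.02193882 192.32692214]
 [  0.           0.           1.        ]] [[-0.61197254 -0.79087679 -0.00187474]
 [-0.41293216  0.32154268 -0.85211345]
 [ 0.67451956 -0.52069589 -0.52335375]] [0.31848832 0.30559591 0.92229111]
side [[373.36110785   0.         255.88031194]
 [  0.         373.36110785 190.72945681]
 [  0.           0.           1.        ]] [[ 0.99904569  0.03728638  0.02274708]
 [ 0.03884647 -0.52046117 -0.85300124]
 [-0.01996635  0.85307086 -0.52141293]] [-0.58908242  0.02321906  1.35897821]
wrist [[323.67925868   0.         258.71041287]
 [  0.         323.67925868 192.65125749]
 [  0.           0.           1.        ]] [[ 2.37136773e-01 -9.71476047e-01 -6.64260269e-04]
 [-9.35768211e-01 -2.28604083e-01  2.68473517e-01]
 [-2.60967443e-01 -6.30433498e-02 -9.63286837e-01]] [-0.67417966 -0.02719315  0.39215174]
```

View pics/scene0.png

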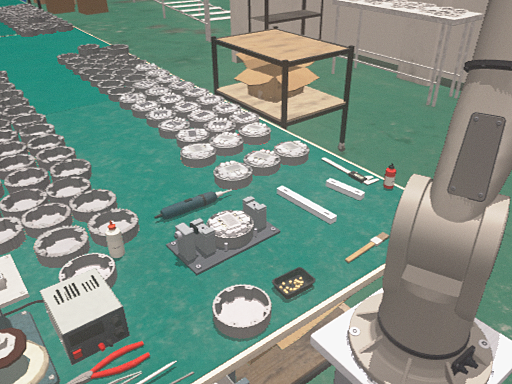

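View pics/side0.png

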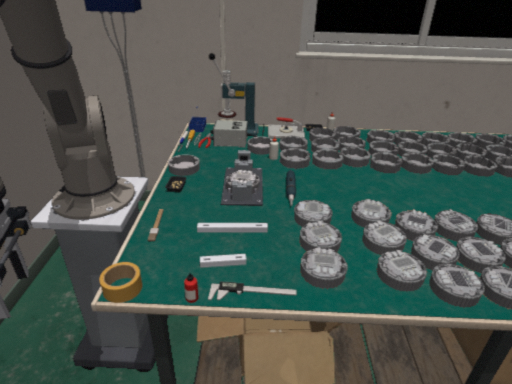

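View pics/wrist0.png

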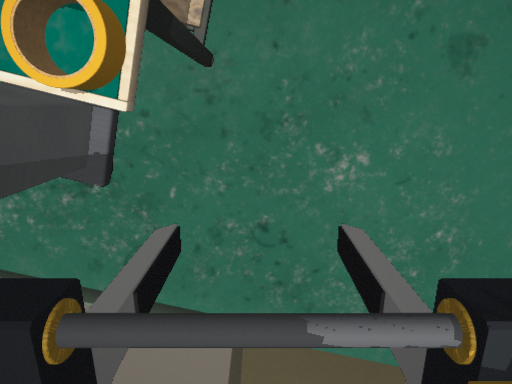

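The side view shows the long bar at about (232,228), the short bar at (223,261) and the fixture at (243,186). I'll enlarge these regions to measure them.

Run:
```python
import cv2
a=cv2.imread("pics/side0.png")[140:280,180:310]
cv2.imwrite("pics/side0z.png",cv2.resize(a,None,fx=4.2,fy=4.2,interpolation=cv2.INTER_CUBIC))
a=cv2.imread("pics/scene0.png")[165:285,150:350]
cv2.imwrite("pics/scene0z.png",cv2.resize(a,None,fx=4,fy=4,interpolation=cv2.INTER_CUBIC))
```

```text
(no output)
```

View pics/side0z.png

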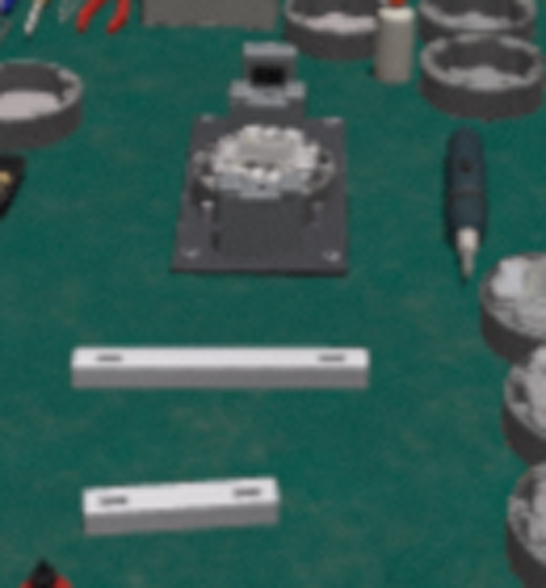

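View pics/scene0z.png

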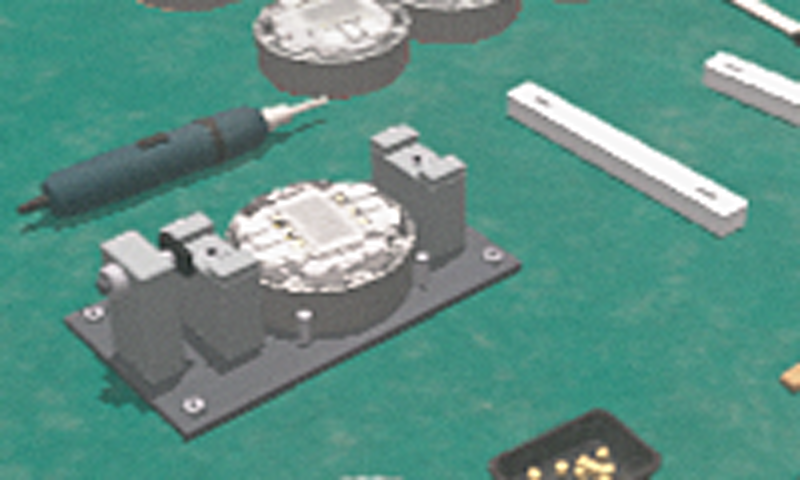

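```bash
cat > h.py <<'E'
import numpy as np
from scipy.optimize import least_squares
def ray(c,px,z):
    K,R,t=c["camera_matrix"],np.array(c["R"]),np.array(c["t"])
    d=R.T@np.linalg.solve(K,[px[0],px[1],1.]); C=-R.T@t
    return C+d*(z-C[2])/d[2]
def proj(c,X):
    p=np.array(c["camera_matrix"])@(np.array(c["R"])@X+np.array(c["t"])); return p[:2]/p[2]
def fit(obs,x0):
    # obs: (cam, pixel, local xyz)
    def f(q):
        ca,sa=np.cos(q[2]),np.sin(q[2]); r=[]
        for c,p,L in obs:
            X=np.array([q[0]+ca*L[0]-sa*L[1],q[1]+sa*L[0]+ca*L[1],L[2]])
            r+=list(proj(c,X)-p)
        return np.array(r)
    s=least_squares(f,x0,loss='soft_l1'); return s.x,f(s.x).reshape(-1,2)
E
python3 - <<'E'
from h import *
from rig import capture
S=capture("side");C=capture("scene")
sz=lambda x,y:(180+(x+.5)/4.2-.5,140+(y+.5)/4.2-.5)
cz=lambda x,y:(150+(x+.5)/4-.5,165+(y+.5)/4-.5)
np.set_printoptions(precision=4,suppress=True)
for p in [(74,349),(367,348),(369,365),(72,367)]: print("long side",ray(S,sz(*p),.02))
for p in [(508,95),(528,82),(747,205),(722,222)]: print("long scene",ray(C,cz(*p),.02))
for p in [(418,160),(212,252)]: print("hole",ray(C,cz(*p),.068))
for p in [(83,492),(276,478),(278,494),(85,512)]: print("short",ray(S,sz(*p),.02))
h=.112;w=.012
o=[(S,sz(74,349),(-h,w,.02)),(S,sz(367,348),(h,w,.02)),(S,sz(369,365),(h,-w,.02)),(S,sz(72,367),(-h,-w,.02)),
(S,sz(72,388),(-h,-w,0)),(S,sz(369,387),(h,-w,0))]
sc=[(C,cz(747,205),(-h,-w,.02)),(C,cz(722,222),(-h,w,.02)),(C,cz(508,95),(h,w,.02)),(C,cz(528,82),(h,-w,.02))]
for ob in (o,o+sc):
    q,r=fit(ob,[.57,-.2,0]);print("long",q);print(r)
f=[(C,cz(418,160),(0,-.085,.068)),(C,cz(212,252),(0,.085,.068))]
b=.006
g=[(S,sz(172,270),(-.075,-.1,b))]
q,r=fit(f,[.6,0,0]);print("fix",q,r)
E
```

```text
long side [ 0.4053 -0.1566  0.02  ]
long side [ 0.6307 -0.1399  0.02  ]
long side [ 0.6325 -0.1616  0.02  ]
long side [ 0.4077 -0.1794  0.02  ]
long scene [ 0.6222 -0.1367  0.02  ]
long scene [ 0.6279 -0.1618  0.02  ]
long scene [ 0.4012 -0.1745  0.02  ]
long scene [ 0.3972 -0.1456  0.02  ]
hole [0.5319 0.0182 0.068 ]
hole [0.5268 0.1863 0.068 ]
short [ 0.4393 -0.3184  0.02  ]
short [ 0.5695 -0.2957  0.02  ]
short [ 0.5719 -0.312   0.02  ]
short [ 0.4439 -0.338   0.02  ]
long [ 0.519  -0.1595  0.0757]
[[ 0.3826 -0.0821]
 [-0.2664 -0.1472]
 [-0.2701  0.2526]
 [ 0.1443  0.1223]
 [ 0.5161  0.1252]
 [-0.5086 -0.021 ]]
long [ 0.5176 -0.1588  0.0665]
[[ 0.0468 -0.4255]
 [-0.6508 -0.1145]
 [-0.7294  0.2868]
 [-0.2657 -0.2328]
 [ 0.1092 -0.2331]
 [-0.964   0.0139]
 [-0.4866 -1.311 ]
 [ 0.1804 -2.3569]
 [-0.6208 -1.089 ]
 [-0.0821 -0.4306]]
fix [0.5295 0.102  0.0374] [[ 0.1641 -0.2514]
 [-0.1516  0.1868]]
```

>>> {"method": "carry_out", "body": {"steps": [[[36, 50, 0, -0.02, 94], [72, 100, 0, -0.05, 94], [108, 150, 0, -0.08, 94], [144, 200, 0, -0.1, 94], [180, 250, 0, -0.12, 94], [216, 300, 0, -0.15, 94], [252, 350, 0, -0.17, 94], [288, 400, 0, -0.17, 94], [324, 450, 0, -0.17, 94], [350, 470, 0, -0.17, 94]]]}}

```text
time_s: 1.5
tcp_pos: [0.5124, -0.1822, 0.2277]
tool_rot: [[0.997, 0.074, 0.001], [0.074, -0.997, 0.0], [0.001, -0.0, -1.0]]
contact_force: [0.4, -0.7, -0.2]
grip_width: 0.0938
```

Run:
```python
from rig import read_state, capture
import cv2
s=read_state()
for k in("time_s","joint_pos","tcp_pos","tool_rot","contact_force"): print(k,s[k])
c=capture("wrist"); cv2.imwrite("pics/wrist1.png",c["color"])
```

```text
time_s 1.5
joint_pos [ 0.42060402  0.22368996 -0.2280383   1.8887675   0.05766044  1.03493148
 -1.32794994]
tcp_pos [ 0.51239772 -0.18220478  0.22772346]
tool_rot [[ 9.97246374e-01  7.41569253e-02  6.47511723e-04]
 [ 7.41566221e-02 -9.97246491e-01  4.80424157e-04]
 [ 6.81355573e-04 -4.31083966e-04 -9.99999675e-01]]
contact_force [ 0.41817528 -0.71138208 -0.22959243]
```

View pics/wrist1.png

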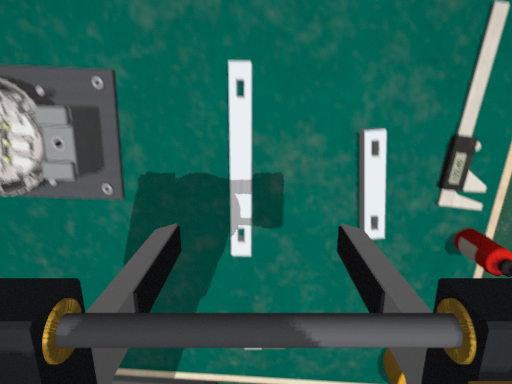

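The wrist view shows the long bar's top face with corners at about (228,61), (252,60), (251,257) and (232,256), and its slots at (240,88) and (241,235). The fixture seat hole is at (58,143).

Run:
```python
from h import *
from rig import capture,read_state
import cv2
c=capture("wrist");g=c["color"]
z=cv2.resize(g[40:270,0:270],None,fx=2.9,fy=2.5,interpolation=cv2.INTER_CUBIC)
cv2.imwrite("pics/w1z.png",cv2.resize(g[50:265,200:290],None,fx=2.7,fy=2.7,interpolation=cv2.INTER_CUBIC))
cv2.imwrite("pics/w1f.png",cv2.resize(g[55:210,0:130],None,fx=3.8,fy=3.8,interpolation=cv2.INTER_CUBIC))
for p in [(240,88),(241,235),(228,61),(252,60),(232,256),(251,257)]: print(p,ray(c,p,.02))
print(ray(c,(58,143),.068), -c["R"].T@c["t"])
```

```text
(240, 88) [ 0.6067677 -0.1526895  0.02     ]
(241, 235) [ 0.43693042 -0.1640393   0.02      ]
(228, 61) [ 0.63286258 -0.13847082  0.02      ]
(252, 60) [ 0.63573311 -0.16361291  0.02      ]
(232, 256) [ 0.40813215 -0.15461137  0.02      ]
(251, 257) [ 0.40855003 -0.1781771   0.02      ]
[0.54050447 0.01875653 0.068     ] [ 0.59264613 -0.17428151  0.38554706]
```

View pics/w1z.png

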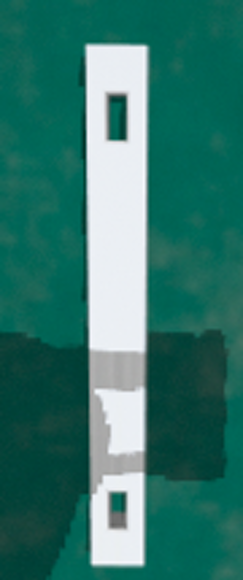

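View pics/w1f.png

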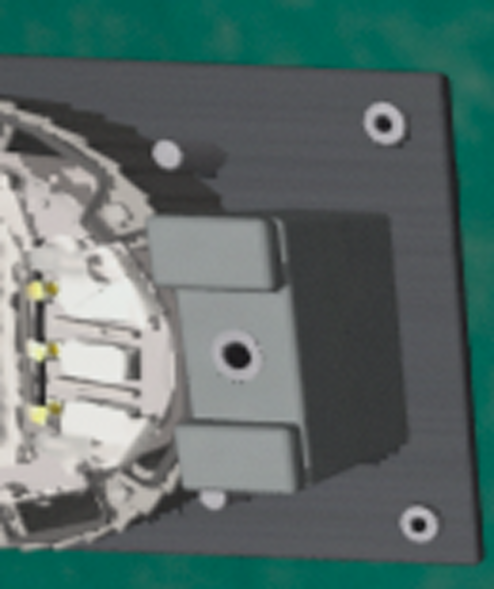

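>>> {"method": "carry_out", "body": {"steps": [[[8, 24, -40, -0.007, 94], [8, 24, -90, -0.007, 94], [8, 24, -135, -0.007, 94], [8, 24, -135, -0.007, 94]]]}}

```text
time_s: 2.1
tcp_pos: [0.5165, -0.1616, 0.0901]
tool_rot: [[0.998, 0.063, -0.006], [0.063, -0.998, 0.001], [-0.005, -0.002, -1.0]]
contact_force: [0.4, -0.1, 0.9]
grip_width: 0.0943
```

Run:
```python
from h import *
from rig import capture,read_state
import cv2
s=read_state();print(s["tcp_pos"],s["tool_rot"][:,1])
c=capture("wrist");cv2.imwrite("pics/w2.png",c["color"])
```

```text
[ 0.51652593 -0.16163188  0.0900796 ] [ 0.06325349 -0.99799619 -0.00161264]
```

View pics/w2.png

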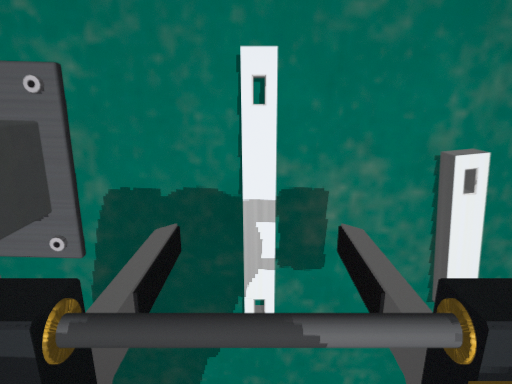

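The bar (columns 241–277) is centred between the fingers (columns 181 and 337). Next I lower the gripper and grip.

>>> {"method": "carry_out", "body": {"steps": [[[4, 2, -35, 0.004, 94], [4, 2, -60, 0.004, 94], [4, 2, -63, 0.004, 94], [4, 2, -64, 0.004, 94]]]}}

```text
time_s: 2.65
tcp_pos: [0.5239, -0.16, 0.0303]
tool_rot: [[0.998, 0.067, 0.002], [0.067, -0.998, -0.001], [0.002, 0.001, -1.0]]
contact_force: [0.5, -0.5, 0.0]
grip_width: 0.094
```

>>> {"method": "carry_out", "body": {"steps": [[[0, 0, 0, 0, 20], [0, 0, 0, 0, 20], [0, 0, 0, 0, 20], [0, 0, 0, 0, 20], [0, 0, 0, 0, 20], [0, 0, 0, 0, 20]]], "squeeze": 45}}

```text
time_s: 3.4
tcp_pos: [0.5229, -0.1595, 0.0284]
tool_rot: [[0.998, 0.068, -0.0], [0.068, -0.998, 0.0], [-0.0, -0.0, -1.0]]
contact_force: [0.7, -0.2, 0.6]
grip_width: 0.0376
```

>>> {"method": "carry_out", "body": {"steps": [[[-2, 0, -4, 0, 45], [-2, 0, -4, 0, 45], [-2, 0, -4, 0, 45]]]}}

```text
time_s: 3.78
tcp_pos: [0.5209, -0.1595, 0.0244]
tool_rot: [[0.998, 0.068, -0.0], [0.068, -0.998, 0.0], [-0.0, -0.0, -1.0]]
contact_force: [0.2, 0.6, 1.2]
grip_width: 0.0455
```

>>> {"method": "carry_out", "body": {"steps": [[[0, 0, 0, 0, 20], [0, 0, 0, 0, 20], [0, 0, 0, 0, 20], [0, 0, 0, 0, 20], [0, 0, 0, 0, 20], [0, 0, 0, 0, 20]]]}}

```text
time_s: 4.53
tcp_pos: [0.521, -0.1596, 0.0245]
tool_rot: [[0.998, 0.068, 0.0], [0.068, -0.998, -0.0], [0.0, 0.0, -1.0]]
contact_force: [-0.1, -1.1, 1.5]
grip_width: 0.0237
```

>>> {"method": "carry_out", "body": {"steps": [[[0, 0, 40, 0, 20], [0, 0, 90, 0, 20], [0, 0, 140, 0.1, 20], [0, 0, 170, 0.28, 20], [2, 10, 190, 0.46, 20], [4, 30, 190, 0.64, 20], [6, 50, 190, 0.82, 20], [8, 70, 190, 1.0, 20], [10, 80, 190, 1.18, 20], [12, 80, 190, 1.36, 20]]]}}

```text
time_s: 5.78
tcp_pos: [0.5327, -0.0783, 0.2142]
tool_rot: [[0.135, 0.991, -0.001], [0.991, -0.135, 0.0], [0.0, -0.001, -1.0]]
contact_force: [0.1, -0.2, -2.3]
grip_width: 0.0236
```

>>> {"method": "carry_out", "body": {"steps": [[[0, 0, 0, 0.18, 20], [0, 0, 0, 0.18, 20], [0, 0, 0, 0.18, 20]]]}}

```text
time_s: 6.15
tcp_pos: [0.5328, -0.0795, 0.2143]
tool_rot: [[-0.032, 0.999, -0.0], [0.999, 0.032, 0.0], [0.0, -0.0, -1.0]]
contact_force: [0.2, 0.3, -3.5]
grip_width: 0.0239
```

Run:
```python
from h import *
from rig import capture,read_state
import cv2
s=read_state();print(s["tcp_pos"],s["tool_rot"],s["joint_pos"],s["contact_force"])
c=capture("wrist");cv2.imwrite("pics/w3.png",cv2.resize(c["color"],(768,576),interpolation=cv2.INTER_CUBIC))
np.savez("w3.npz",**c)
```

```text
[ 0.53276714 -0.07954787  0.21431248] [[-3.24980413e-02  9.99471720e-01 -3.97028807e-04]
 [ 9.99471790e-01  3.24980910e-02  1.19366766e-04]
 [ 1.32206385e-04 -3.92939907e-04 -9.99999914e-01]] [ 0.48657462  0.26093904 -0.5346124   1.89872492  0.15446019  1.02275672
 -0.08155944] [ 0.22395872  0.31314903 -3.5172305 ]
```

View pics/w3.png

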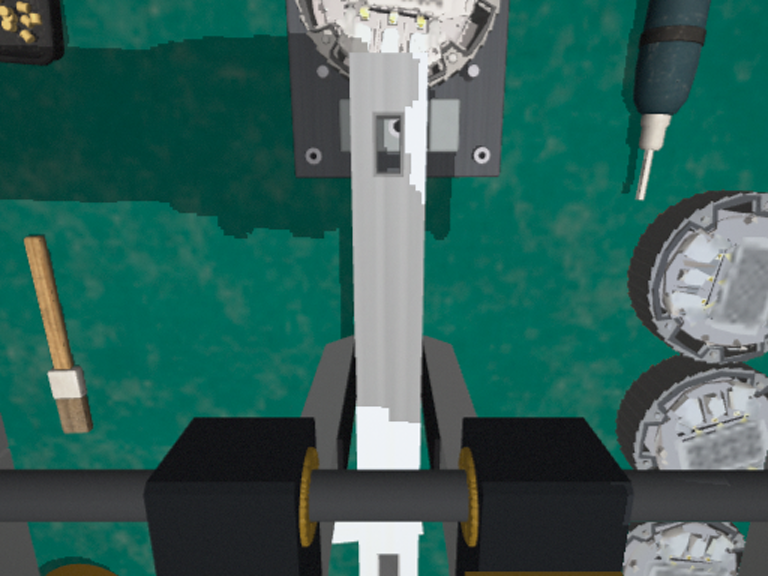

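>>> {"method": "carry_out", "body": {"steps": [[[1, 30, 0, 0, 20], [3, 80, 0, 0, 20], [5, 125, 0, 0, 20], [5, 135, 0, 0, 20], [5, 135, 0, 0, 20]]]}}

```text
time_s: 6.82
tcp_pos: [0.5379, 0.0557, 0.2144]
tool_rot: [[-0.037, 0.999, -0.0], [0.999, 0.037, -0.0], [-0.0, -0.0, -1.0]]
contact_force: [0.2, -0.6, -1.9]
grip_width: 0.0233
```

Run:
```python
from h import *
from rig import capture,read_state
import cv2
s=read_state();print(s["tcp_pos"],s["tool_rot"][:,1],s["contact_force"])
for n in("wrist","scene","side"):
    c=capture(n);np.savez(n+"4.npz",**c)
    g=c["color"]
    if n=="wrist": g=cv2.resize(g,(768,576),interpolation=cv2.INTER_CUBIC)
    if n=="side": g=cv2.resize(g[130:220,190:310],None,fx=6,fy=6,interpolation=cv2.INTER_CUBIC)
    if n=="scene": g=cv2.resize(g[165:285,150:350],None,fx=4,fy=4,interpolation=cv2.INTER_CUBIC)
    cv2.imwrite("pics/%s4.png"%n,g)
```

```text
[0.53785158 0.05569652 0.21438288] [ 9.99329073e-01  3.66245052e-02 -2.24254744e-04] [ 0.242524   -0.57441194 -1.86340696]
```

View pics/wrist4.png

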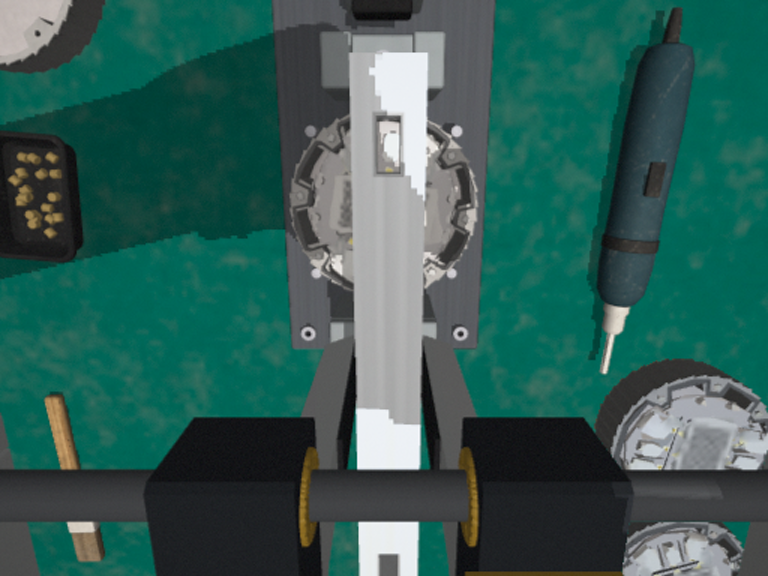

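View pics/side4.png

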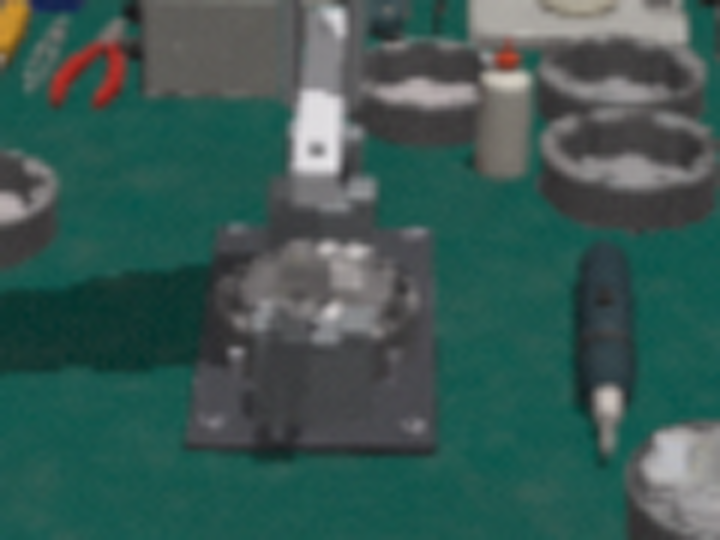

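View pics/scene4.png

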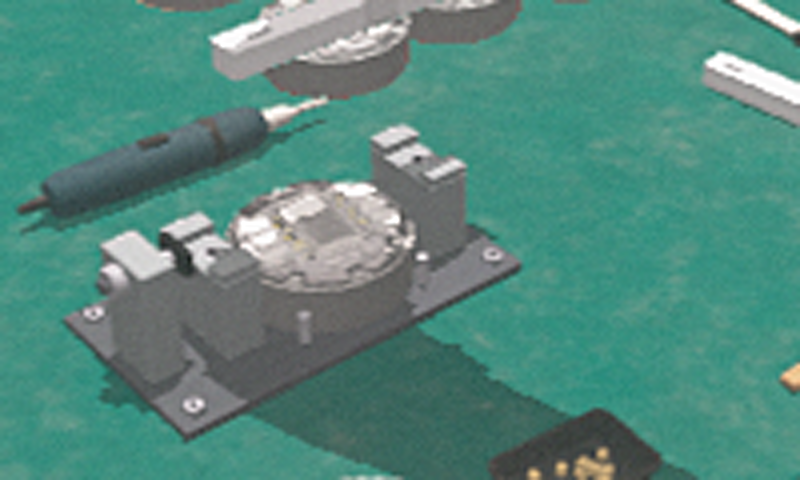

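The wrist view shows the far support's outer corners at about (320,33), (444,35), (441,88) and (322,88), and the black pad at columns 354–412. The bar end is at (350–428,53), and the base screws are at (308,333) and (460,333).

Run:
```python
from h import *
import cv2
np.set_printoptions(precision=4,suppress=True)
W=dict(np.load("wrist4.npz"));S=dict(np.load("side4.npz"));C=dict(np.load("scene4.npz"))
wz=lambda x,y:((x+.5)/1.5-.5,(y+.5)/1.5-.5)
for n,p,z in [("cheekLF",(320,33),.076),("cheekRF",(444,35),.076),("cheekLN",(322,88),.076),("cheekRN",(441,88),.076),("padL",(354,18),.087),("padR",(412,18),.087),("barL",(350,53),.2099),("barR",(428,53),.2099),("baseL",(293,348),.008),("baseR",(477,347),.008),("scrL",(308,333),.008),("scrR",(460,333),.008)]:
    print(n,ray(W,wz(*p),z))
g=cv2.resize(W["color"][0:240,170:340],None,fx=3,fy=2.5*1,interpolation=cv2.INTER_CUBIC)
cv2.imwrite("pics/w4z.png",cv2.resize(W["color"][0:110,180:332],None,fx=5,fy=5,interpolation=cv2.INTER_CUBIC))
```

```text
cheekLF [0.495  0.1968 0.076 ]
cheekRF [0.5635 0.1982 0.076 ]
cheekLN [0.4961 0.1686 0.076 ]
cheekRN [0.5636 0.171  0.076 ]
padL [0.5144 0.2023 0.087 ]
padR [0.545  0.2034 0.087 ]
barL [0.5221 0.1633 0.2099]
barR [0.5459 0.1642 0.2099]
baseL [ 0.4636 -0.0195  0.008 ]
baseR [ 0.6117 -0.0135  0.008 ]
scrL [ 0.4758 -0.0062  0.008 ]
scrR [ 0.5971 -0.0019  0.008 ]
```

View pics/w4z.png

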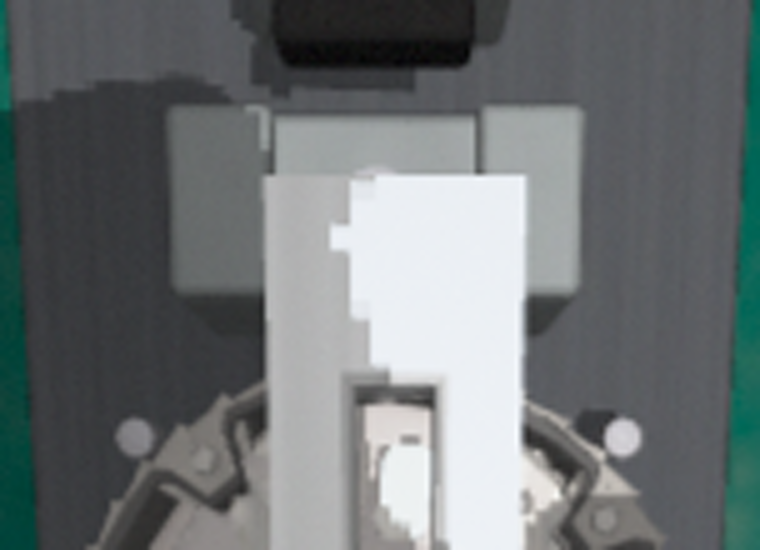

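>>> {"method": "carry_out", "body": {"steps": [[[-2, 13, -30, 0, 20], [-4, 26, -60, 0, 20], [-4, 26, -85, 0, 20], [-4, 26, -90, 0, 20], [-4, 26, -90, 0, 20]]]}}

```text
time_s: 7.6
tcp_pos: [0.5342, 0.0808, 0.1248]
tool_rot: [[-0.036, 0.999, -0.0], [0.999, 0.036, -0.0], [-0.0, -0.0, -1.0]]
contact_force: [-0.1, 0.5, -2.2]
grip_width: 0.0237
```

Run:
```python
from h import *
from rig import capture,read_state
import cv2
s=read_state();print(s["tcp_pos"],s["tool_rot"][:,1],s["contact_force"])
for n in("wrist","scene","side"):
    c=capture(n);np.savez(n+"5.npz",**c)
    g=c["color"]
    if n=="wrist": g=cv2.resize(g[0:230,150:370],None,fx=2.6,fy=2.6,interpolation=cv2.INTER_CUBIC)
    if n=="side": g=cv2.resize(g[130:220,190:310],None,fx=6,fy=6,interpolation=cv2.INTER_CUBIC)
    if n=="scene": g=cv2.resize(g[165:285,150:350],None,fx=4,fy=4,interpolation=cv2.INTER_CUBIC)
    cv2.imwrite("pics/%s5.png"%n,g)
```

```text
[0.53423828 0.08077551 0.12484483] [ 9.99366332e-01  3.55940263e-02 -2.25106816e-05] [-0.06549821  0.45980162 -2.20415256]
```

View pics/wrist5.png

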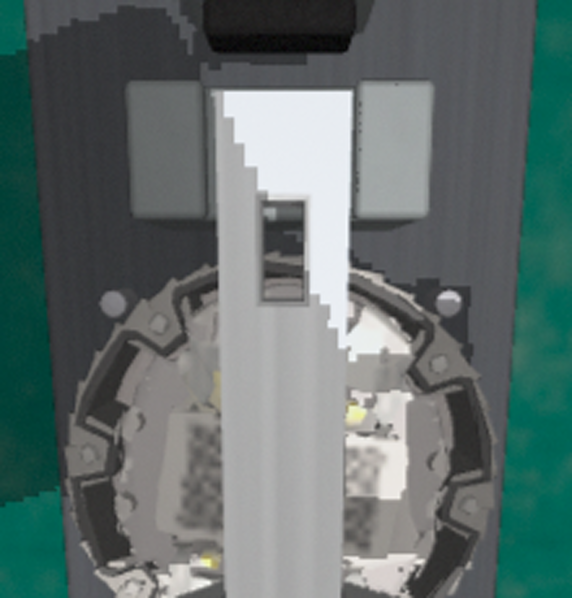

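View pics/scene5.png

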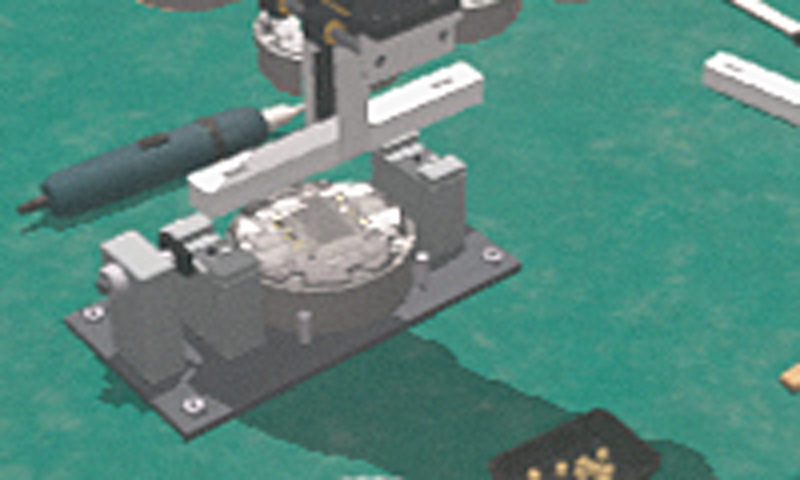

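View pics/side5.png

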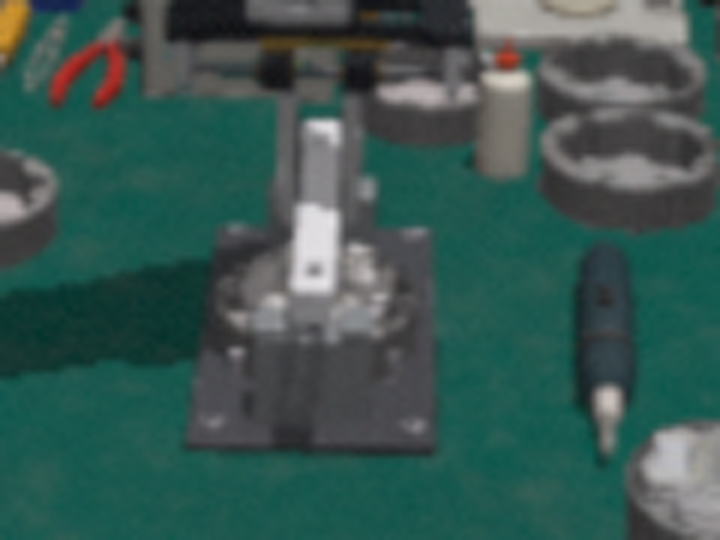

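Run:
```python
from h import *
np.set_printoptions(precision=4,suppress=True)
W=dict(np.load("wrist5.npz"));S=dict(np.load("side5.npz"));C=dict(np.load("scene5.npz"))
wz=lambda x,y:(150+(x+.5)/2.6-.5,(y+.5)/2.6-.5)
z=.1203
for n,p,zz in [("cheekLF",(126,82),.076),("cheekRF",(433,82),.076),("cheekLN",(133,216),.076),("cheekRN",(428,216),.076),("padL",(206,38),.087),("padR",(353,38),.087),("padLb",(208,52),.069),("padRb",(350,52),.069),("barL",(210,89),z),("barR",(353,89),z),("slotT",(284,199),z),("slotB",(284,302),z)]:
    print(n,ray(W,wz(*p),zz))
sz=lambda x,y:(190+(x+.5)/6-.5,130+(y+.5)/6-.5)
cz=lambda x,y:(150+(x+.5)/4-.5,165+(y+.5)/4-.5)
print("scene bar end slot",ray(C,cz(235,168),z), "bar corners",ray(C,cz(190,183),z),ray(C,cz(210,192),z),ray(C,cz(482,78),z))
print("side bar near corners",ray(S,sz(293,292),z),ray(S,sz(335,292),z))
for n,p,zz in [("nearcheekL",(258,328),.076),("nearcheekR",(378,330),.076)]: print(n,ray(S,sz(*p),zz))
```

```text
cheekLF [0.4948 0.1978 0.076 ]
cheekRF [0.5634 0.2002 0.076 ]
cheekLN [0.496  0.1694 0.076 ]
cheekRN [0.5646 0.1718 0.076 ]
padL [0.5136 0.2047 0.087 ]
padR [0.5443 0.2058 0.087 ]
padLb [0.5125 0.206  0.069 ]
padRb [0.545  0.2071 0.069 ]
barL [0.5174 0.1889 0.1203]
barR [0.5425 0.1898 0.1203]
slotT [0.531  0.1711 0.1203]
slotB [0.5316 0.1529 0.1203]
scene bar end slot [0.531  0.1625 0.1203] bar corners [0.5337 0.1937 0.1203] [0.5175 0.189  0.1203] [ 0.5226 -0.0302  0.1203]
side bar near corners [ 0.5292 -0.0323  0.1203] [ 0.5527 -0.0304  0.1203]
nearcheekL [0.506  0.0015 0.076 ]
nearcheekR [0.5762 0.0045 0.076 ]
```

Same-frame measurements put the bar within about 1 mm of the cheek midline, with its end about 16 mm short of the pad. I'll move it 9 mm along and lower it.

>>> {"method": "carry_out", "body": {"steps": [[[-0.5, 9, -8, 0, 20], [-0.5, 9, -18, 0, 20], [-0.5, 9, -26, 0, 20], [-0.5, 9, -29, 0, 20], [-0.5, 9, -30, 0, 20], [-0.5, 9, -30, 0, 20], [-0.5, 9, -30, 0, 20]]]}}

```text
time_s: 8.62
tcp_pos: [0.5336, 0.0905, 0.0947]
tool_rot: [[-0.037, 0.999, 0.0], [0.999, 0.037, 0.0], [0.0, 0.0, -1.0]]
contact_force: [0.3, -0.4, -2.4]
grip_width: 0.0238
```

```bash
cat > look.py <<'E'
import sys
from h import *
from rig import capture,read_state
import cv2
k=sys.argv[1]
np.set_printoptions(precision=4,suppress=True)
s=read_state();print(s["time_s"],s["tcp_pos"],s["tool_rot"][:,1],s["contact_force"],s["wrist_torque"])
for n in("wrist","scene"):
    c=capture(n);np.savez(n+k+".npz",**c)
    g=c["color"]
    if n=="wrist": g=cv2.resize(g[0:230,150:370],None,fx=2.6,fy=2.6,interpolation=cv2.INTER_CUBIC)
    if n=="scene": g=cv2.resize(g[175:275,160:310],None,fx=5,fy=5,interpolation=cv2.INTER_CUBIC)
    cv2.imwrite("pics/%s%s.png"%(n,k),g)
E
python3 look.py 6
```

```text
8.625 [0.5336 0.0905 0.0947] [0.9993 0.0368 0.0004] [ 0.314  -0.4285 -2.3878] [-0.0238 -0.1043  0.0098]
```

View pics/wrist6.png

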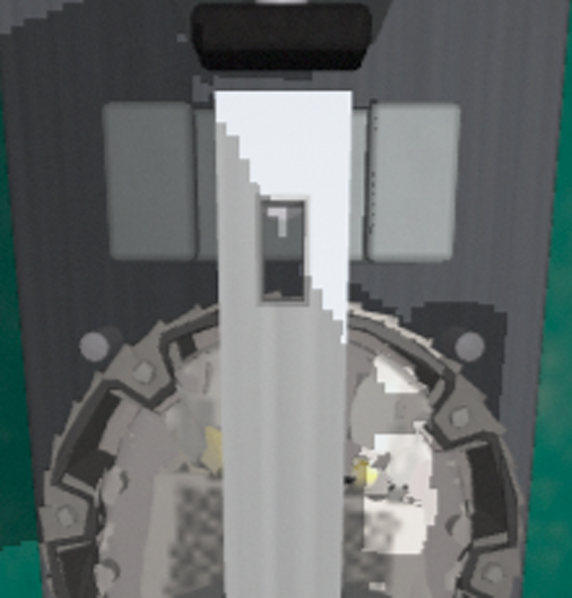

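View pics/scene6.png

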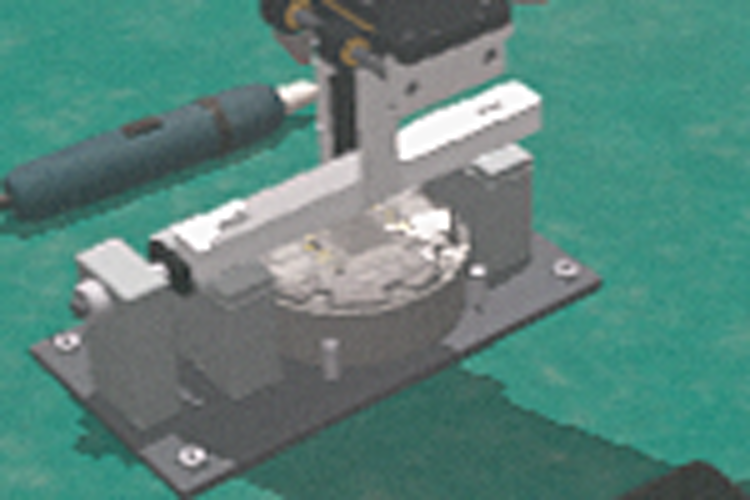

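Run:
```python
from h import *
np.set_printoptions(precision=4,suppress=True)
W=dict(np.load("wrist6.npz"))
wz=lambda x,y:(150+(x+.5)/2.6-.5,(y+.5)/2.6-.5)
z=.0902
for n,p,zz in [("padT",(282,34),.087),("padB",(282,68),.069),("bar",(283,91),z),("cheekLF",(104,103),.076),("cheekRF",(461,103),.076),("cheekLN",(113,259),.076),("cheekRN",(453,259),.076)]:
    print(n,ray(W,wz(*p),zz))
```

```text
padT [0.5289 0.2085 0.087 ]
padB [0.529  0.2068 0.069 ]
bar [0.5294 0.1988 0.0902]
cheekLF [0.495 0.198 0.076]
cheekRF [0.5636 0.2005 0.076 ]
cheekLN [0.4962 0.1692 0.076 ]
cheekRN [0.5647 0.1717 0.076 ]
```

>>> {"method": "carry_out", "body": {"steps": [[[0, 0, -1, 0, 20], [0, 0, -1.5, 0, 20], [0, 0, -2, 0, 20], [0, 0, -2, 0, 20]]]}}

```text
time_s: 9.22
tcp_pos: [0.5334, 0.0905, 0.0925]
tool_rot: [[-0.037, 0.999, -0.0], [0.999, 0.037, -0.0], [-0.0, -0.0, -1.0]]
contact_force: [-0.9, -0.8, -0.2]
grip_width: 0.0238
```

>>> {"method": "carry_out", "body": {"steps": [[[0, 0, -0.5, 0, 20], [0, 0, -0.5, 0, 20], [0, 0, -0.5, 0, 20]]]}}

```text
time_s: 9.6
tcp_pos: [0.5334, 0.0905, 0.0925]
tool_rot: [[-0.037, 0.999, 0.0], [0.999, 0.037, -0.0], [-0.0, 0.0, -1.0]]
contact_force: [-5.5, -1.2, 10.7]
grip_width: 0.0238
```

>>> {"method": "carry_out", "body": {"steps": [[[0, 0, -0.5, 0, 20], [0, 0, -0.5, 0, 20], [0, 0, -0.5, 0, 20]]]}}

```text
time_s: 9.98
tcp_pos: [0.5335, 0.0905, 0.0925]
tool_rot: [[-0.037, 0.999, 0.0], [0.999, 0.037, -0.001], [-0.001, 0.0, -1.0]]
contact_force: [-8.9, -0.8, 21.6]
grip_width: 0.0238
```

>>> {"method": "carry_out", "body": {"steps": [[[0, 0, 0.6, 0, 20], [0, 0, 0.6, 0, 20]]]}}

```text
time_s: 10.22
tcp_pos: [0.5334, 0.0905, 0.0925]
tool_rot: [[-0.037, 0.999, 0.0], [0.999, 0.037, -0.0], [-0.0, 0.0, -1.0]]
contact_force: [-4.4, -1.2, 10.5]
grip_width: 0.0235
```

```bash
python3 look.py 7
```

```text
10.225 [0.5334 0.0905 0.0925] [0.9993 0.0369 0.0001] [-4.4488 -1.194  10.4724] [-0.3232  1.0276  0.0092]
```

View pics/wrist7.png

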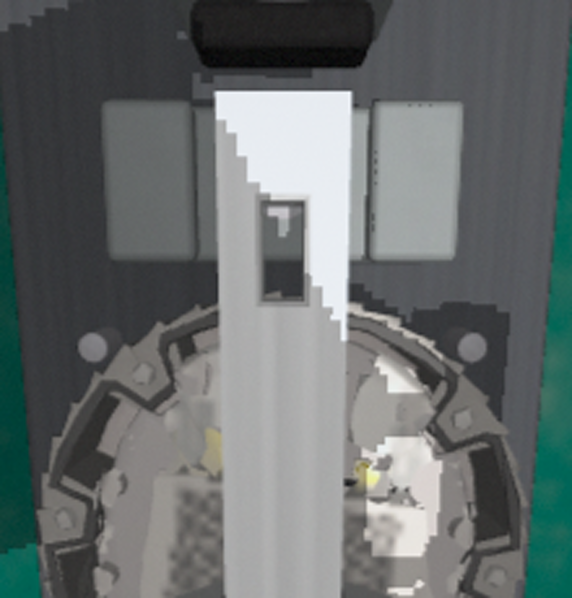

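View pics/scene7.png

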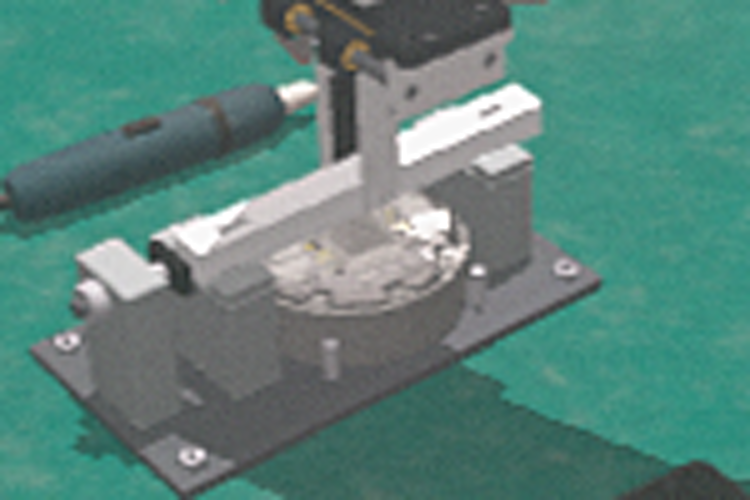

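The bar is seated: it spans columns 216–351 between the cheeks' inner edges at 195 and 369. Its end is at row 91, still short of the pad edge at row 67. Now I slide it slowly and watch the force.

>>> {"method": "carry_out", "body": {"steps": [[[0, 1, 0, 0, 20], [-0.1, 2, 0, 0, 20], [-0.1, 3, 0, 0, 20], [-0.2, 4, 0, 0, 20], [-0.2, 5, 0, 0, 20], [-0.2, 5, 0, 0, 20]]]}}

```text
time_s: 11.08
tcp_pos: [0.5339, 0.0947, 0.0925]
tool_rot: [[-0.036, 0.999, 0.001], [0.999, 0.036, -0.001], [-0.001, 0.001, -1.0]]
contact_force: [-0.2, -4.8, 7.7]
grip_width: 0.0234
```

>>> {"method": "carry_out", "body": {"steps": [[[0, 1, 0, 0, 20], [-0.1, 2, 0, 0, 20], [-0.1, 3, 0, 0, 20], [-0.1, 3, 0, 0, 20]]]}}

```text
time_s: 11.58
tcp_pos: [0.5338, 0.0977, 0.0925]
tool_rot: [[-0.036, 0.999, 0.001], [0.999, 0.036, -0.001], [-0.001, 0.001, -1.0]]
contact_force: [0.4, -5.5, 6.8]
grip_width: 0.0238
```

>>> {"method": "carry_out", "body": {"steps": [[[0, 1, 0, 0, 20], [-0.1, 2, 0, 0, 20], [-0.1, 2, 0, 0, 20], [-0.1, 2, 0, 0, 20]]]}}

```text
time_s: 12.08
tcp_pos: [0.5338, 0.0988, 0.0925]
tool_rot: [[-0.036, 0.999, 0.001], [0.999, 0.036, -0.002], [-0.002, 0.001, -1.0]]
contact_force: [0.7, -10.7, 8.6]
grip_width: 0.0237
```

>>> {"method": "carry_out", "body": {"steps": [[[0, 1, 0, 0, 20], [-0.1, 2, 0, 0, 20], [-0.1, 3, 0, 0, 20], [-0.1, 3, 0, 0, 20], [-0.1, 3, 0, 0, 20]]]}}

```text
time_s: 12.7
tcp_pos: [0.5337, 0.1011, 0.0925]
tool_rot: [[-0.035, 0.999, 0.001], [0.999, 0.035, -0.003], [-0.003, 0.001, -1.0]]
contact_force: [0.3, -13.5, 10.3]
grip_width: 0.0235
```

```bash
python3 look.py 8
```

```text
12.7 [0.5337 0.1011 0.0925] [0.9994 0.0351 0.0007] [  0.2735 -13.4602  10.3354] [-3.1508 -0.1318  0.056 ]
```

View pics/wrist8.png

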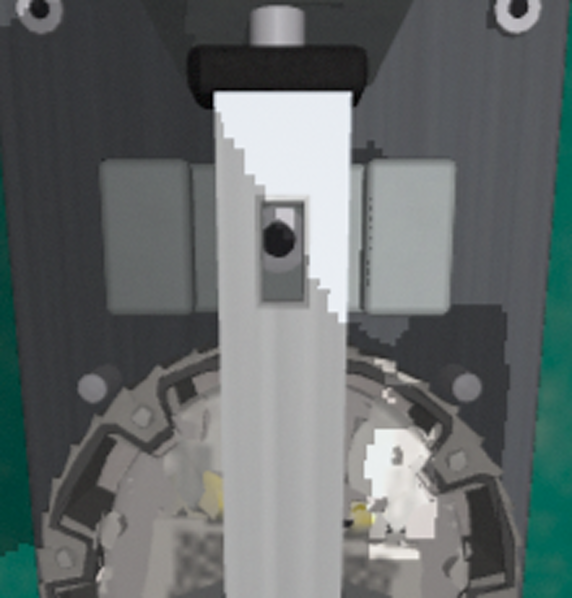

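The bar end (row 93) is now against the pad, and the threaded hole shows in the slot at (278,240). The estimated compression is about 3.4 mm, so roughly 2.7 mm more is needed.

>>> {"method": "carry_out", "body": {"steps": [[[0, 1, 0, 0, 20], [-0.1, 2, 0, 0, 20], [-0.1, 3, 0, 0, 20], [-0.1, 3.2, 0, 0, 20], [-0.1, 3.2, 0, 0, 20], [-0.1, 3.2, 0, 0, 20]]]}}

```text
time_s: 13.55
tcp_pos: [0.5336, 0.1034, 0.0925]
tool_rot: [[-0.034, 0.999, 0.001], [0.999, 0.034, -0.004], [-0.004, 0.0, -1.0]]
contact_force: [-0.5, -17.8, 11.5]
grip_width: 0.0237
```

```bash
python3 look.py 9
python3 - <<'E'
from h import *
import cv2
a=np.load("scene9.npz")["color"][205:255,170:215]
b=np.load("scene7.npz")["color"][205:255,170:215]
cv2.imwrite("pics/cmp9.png",cv2.resize(np.hstack([b,a]),None,fx=8,fy=8,interpolation=cv2.INTER_CUBIC))
E
```

```text
13.55 [0.5336 0.1034 0.0925] [0.9994 0.0344 0.0004] [ -0.5122 -17.7595  11.4815] [-4.0848 -0.0543  0.0787]
```

View pics/wrist9.png

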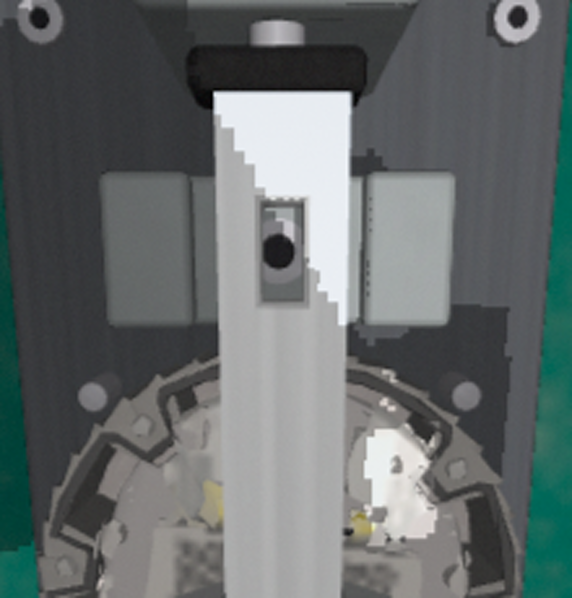

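View pics/cmp9.png

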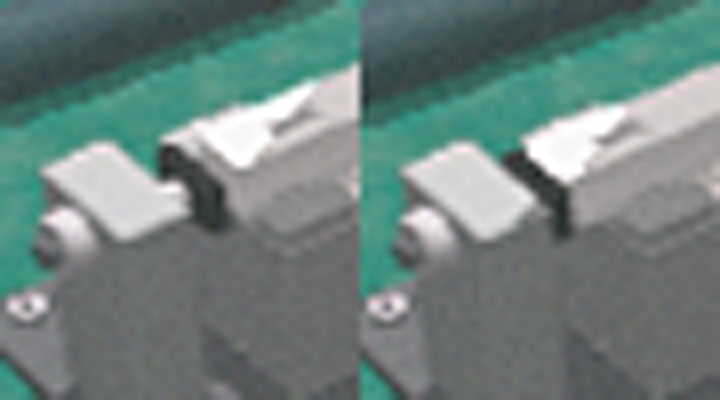

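View pics/scene9.png

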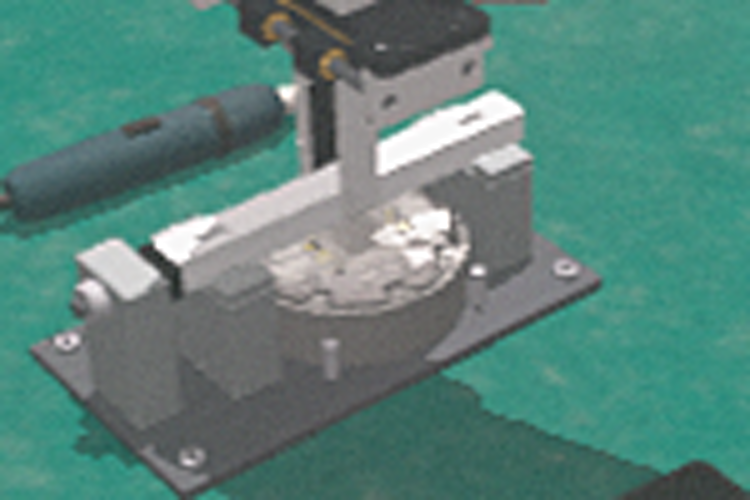

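When the hole is centred in the slot, the bar's centre is over seat_mid, which is exactly the 6 mm condition. I'll compute that offset.

Run:
```python
from h import *
import cv2
np.set_printoptions(precision=4,suppress=True)
wz=lambda x,y:(150+(x+.5)/2.6-.5,(y+.5)/2.6-.5)
for k,hole,pb in (("8",(278,240),0),("9",(278,251),0)):
    W=dict(np.load("wrist%s.npz"%k))
    a=ray(W,wz(282,200),.088);b=ray(W,wz(282,304),.088);h=ray(W,wz(*hole),.068)
    print(k,a,b,(a+b)/2,h, "slot-hole y",((a+b)/2-h)[1], "end",ray(W,wz(282,92),.088))
    g=W["color"][60:130,230:290]
    cv2.imwrite("pics/slot%s.png"%k,cv2.resize(g,None,fx=8,fy=8,interpolation=cv2.INTER_CUBIC))
```

```text
8 [0.5302 0.1912 0.088 ] [0.5308 0.1728 0.088 ] [0.5305 0.182  0.088 ] [0.5295 0.1848 0.068 ] slot-hole y -0.002750027974114111 end [0.5296 0.2091 0.088 ]
9 [0.5301 0.1935 0.088 ] [0.5307 0.1751 0.088 ] [0.5304 0.1843 0.088 ] [0.5296 0.1849 0.068 ] slot-hole y -0.0005528905453981714 end [0.5295 0.2114 0.088 ]
```

View pics/slot9.png

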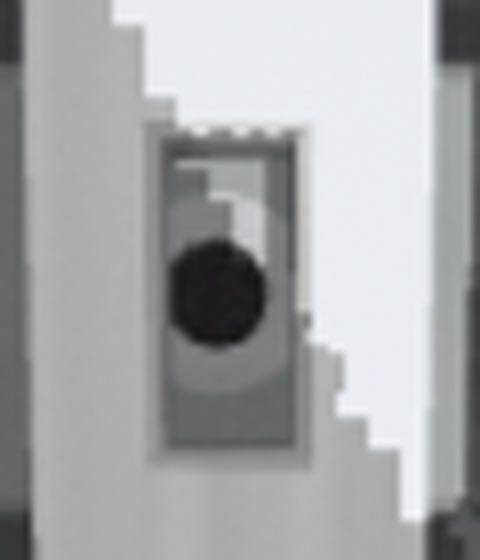

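The offset is −0.55 mm, so compression is about 5.5 mm by vision and 5.8 mm by TCP travel. I'll add a small trim, then hold for more than two seconds.

>>> {"method": "carry_out", "body": {"steps": [[[0, 0.2, -0.1, 0, 20], [0, 0.4, -0.2, 0, 20], [0, 0.4, -0.2, 0, 20], [0, 0.4, -0.2, 0, 20], [0, 0.4, -0.2, 0, 20], [0, 0.4, -0.2, 0, 20]]]}}

```text
time_s: 14.4
tcp_pos: [0.5336, 0.1035, 0.0925]
tool_rot: [[-0.034, 0.999, 0.001], [0.999, 0.034, -0.004], [-0.004, 0.0, -1.0]]
contact_force: [-1.5, -21.0, 17.4]
grip_width: 0.0234
```

>>> {"method": "carry_out", "body": {"steps": [[[0, 0, 0, 0, 20], [0, 0, 0, 0, 20], [0, 0, 0, 0, 20], [0, 0, 0, 0, 20], [0, 0, 0, 0, 20], [0, 0, 0, 0, 20], [0, 0, 0, 0, 20], [0, 0, 0, 0, 20], [0, 0, 0, 0, 20], [0, 0, 0, 0, 20]]]}}

```text
time_s: 15.65
tcp_pos: [0.5336, 0.1035, 0.0925]
tool_rot: [[-0.034, 0.999, 0.001], [0.999, 0.034, -0.004], [-0.004, 0.0, -1.0]]
contact_force: [-1.9, -20.0, 17.0]
grip_width: 0.023
```

>>> {"method": "carry_out", "body": {"steps": [[[0, 0, 0, 0, 20], [0, 0, 0, 0, 20], [0, 0, 0, 0, 20], [0, 0, 0, 0, 20], [0, 0, 0, 0, 20], [0, 0, 0, 0, 20], [0, 0, 0, 0, 20], [0, 0, 0, 0, 20], [0, 0, 0, 0, 20], [0, 0, 0, 0, 20]]]}}

```text
time_s: 16.9
tcp_pos: [0.5336, 0.1034, 0.0925]
tool_rot: [[-0.034, 0.999, 0.001], [0.999, 0.034, -0.004], [-0.004, 0.0, -1.0]]
contact_force: [-2.3, -20.6, 16.5]
grip_width: 0.0235
```

```bash
python3 look.py 10
python3 - <<'E'
from h import *
from rig import capture
import cv2
from rig import read_state
s=read_state();print(s["tcp_pos"]*1000,s["tool_rot"]*1000)
W=dict(np.load("wrist10.npz"))
g=W["color"][60:130,230:290]
cv2.imwrite("pics/slot10.png",cv2.resize(g,None,fx=8,fy=8,interpolation=cv2.INTER_CUBIC))
c=capture("side");cv2.imwrite("pics/side10.png",cv2.resize(c["color"][130:220,190:310],None,fx=6,fy=6,interpolation=cv2.INTER_CUBIC))
E
```

```text
16.9 [0.5336 0.1034 0.0925] [0.9994 0.0342 0.0004] [ -2.3056 -20.6127  16.5341] [-4.6404  0.309   0.0777]
[533.60358652 103.45584706  92.46638111] [[-3.42393017e+01  9.99413518e+02  5.38267446e-01]
 [ 9.99404075e+02  3.42413274e+01 -4.36183465e+00]
 [-4.37770751e+00  3.88600506e-01 -9.99990342e+02]]
```

View pics/slot10.png

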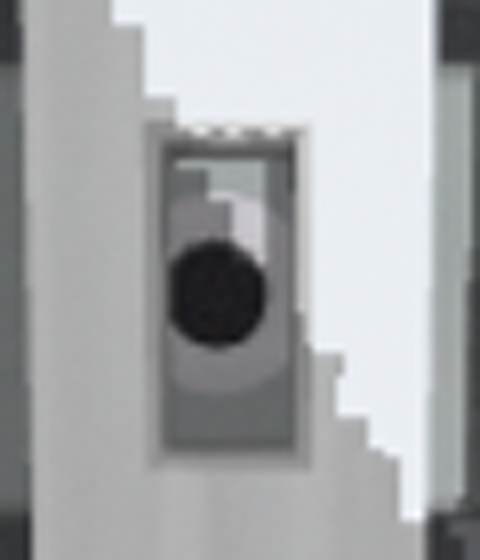

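View pics/side10.png

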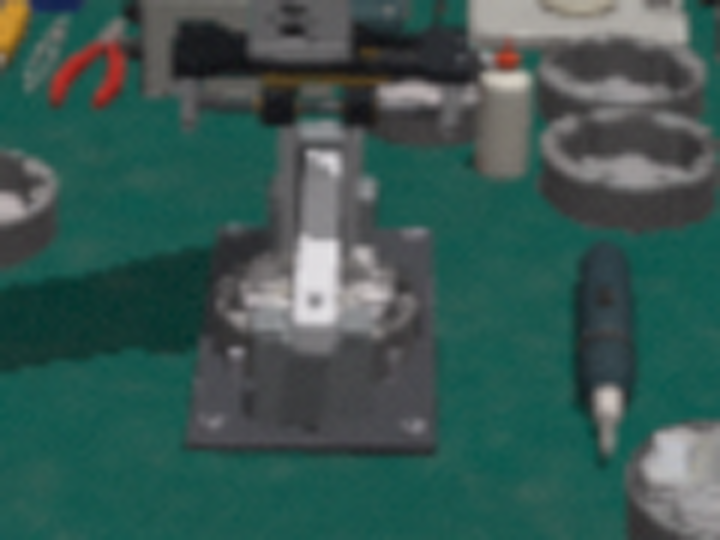

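View pics/scene10.png

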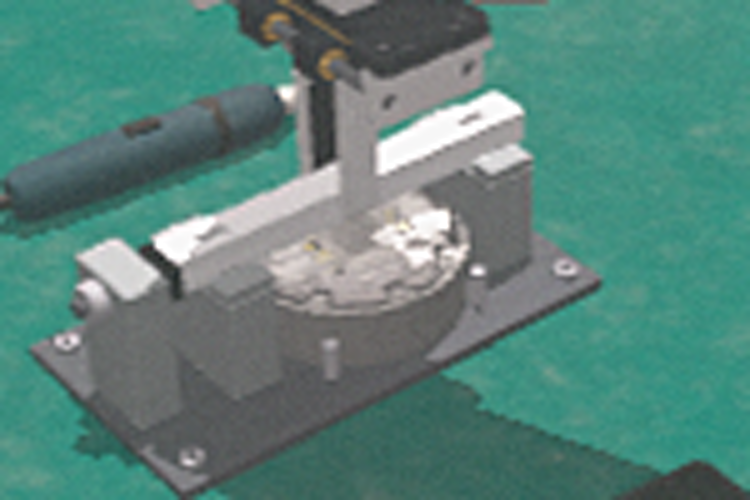

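Run:
```python
from rig import job,read_state
s=read_state();print(s["time_s"],s["tcp_pos"],s["contact_force"])
print(job.finish_job())
```

```text
17.05 [0.53363713 0.1034489  0.09249677] [ -1.80036934 -19.79770605  16.31172619]
the job is handed in; nothing more can be done
None
```

I laid the long bar on both supports between the cheeks, with its end about 8 mm short of the pad. I then slid it along against the pad and handed the job in at 17.05 s, with the gripper still pressing after 2.5 s of steady holding.

**Last checks**
- **Pad compression:** about 5.5 mm from the hole's position in the bar's slot, and about 5.8 mm from how far the tool moved after first contact. That gives roughly 10 N on the pad.
- **Steadiness:** the tool stayed put to within 0.1 mm throughout the hold.
- **Other objects:** I moved nothing else, and the last pictures show the fixture and screwdriver unmoved. I did not check the short bar again at the end.

**Figures that don't agree cleanly or are unconfirmed**
- **Wrist force:** it read about 20 N along the bar, not 10 N. I put the rest down to friction on the seats from the roughly 16 N downward push.
- **Flatness:** the tool leans about 4 mrad under the load. I take the bar to be flat because the tool's height stayed at its seated value of 92.5 mm, but the pictures are too coarse to confirm this to under a millimetre.
- **Sideways position:** the threaded hole sits about 0.8 mm off the middle of the slot, well inside the 5 mm clearance on each side.

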